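# Clear the whetstone holder and hold its spring jaw open at the mark

### The job

The white ceramic stone left lying in the whetstone holder is brittle: lift it out with a light grip and lay it gently, flat, in the blue felt-lined tray. Then take the wooden knob, pull the spring jaw out until its front edge stands over the yellow stripe, and finish while still holding it there, so that the next stone can be put in; leave both knives and the bottle alone.

Things in the scene. Friction and masses are not known exactly. Their poses are not given: they have to be found in the camera images.
- holder: whetstone holder, fixed to the bench: dark steel base plate 300 x 90 x 18 mm (local x, y, z) with a fixed blue jaw (24 mm high) at its +x end and a sliding blue jaw. Origin: centre of the plate's underside, on the bench. Local -x is the direction in which the sliding jaw is pulled; z up
- jaw (a joint): travel of the sliding blue jaw along the holder's -x, in m: 0 = at rest, stop at 0.085. A spring always pulls it back to 0: about 5 N at 0, 12 N at 0.06; it does not stay by itself
- jaw_edge (a point): middle of the lower front (-x) edge of the sliding jaw, 2 mm above the plate's top. The jaw block is 30 mm long (x), 76 mm wide (y), 22 mm high (its top 42 mm above the bench)
- knob_mid (a point): centre of the upright round wooden knob on the sliding jaw: 24 mm in diameter, 38 mm tall, from 42 to 80 mm above the bench; this point lies half-way up (61 mm), 15 mm behind (+x of) the jaw's front edge. Nothing stands beside it
- marker: the mark: yellow stripe 6 mm wide across the plate's top, with a small yellow clip on either side of the plate. Origin: middle of the stripe, on the plate's top; same axes as the holder. It lies 35 to 65 mm on the -x side of the jaw's front edge at rest; the jaw passes over it
- stone_mid (a point): centre of the brittle white ceramic stone, 90 x 26 x 20 mm (own x, y, z), about 0.1 to 0.2 kg. At first it lies flat on the plate's top (its underside 18 mm above the bench), about lengthwise, in front of the sliding jaw and in its way
- tray_floor (a point): centre of the inner floor of the low wooden tray with blue felt, fixed to the bench: inside 160 x 130 mm (x, y), floor 5 mm above the bench, walls 5 mm thick, rim 20 mm above the bench
- knife_a: knife with brown wooden handle lying on the bench, 270 mm long, 20 mm high; to be left alone
- knife_b: knife with red handle lying on the bench, 270 mm long, 20 mm high; to be left alone
- bottle: amber bottle with green cap, 60 mm in diameter, 170 mm tall, standing on the bench; to be left alone
Not all that is in view belongs to the job. Of the things shaped like the part that bears stone_mid, the white one is meant.

How it is judged:
On the way, in this order (a step that is already met when the one before it is completed fails the run):
1. the ceramic stone lies flat in the tray, let go and at rest (x of stone_mid in the frame of tray_floor between -0.07 and 0.07 m and y of stone_mid in the frame of tray_floor between -0.055 and 0.055 m and z of stone_mid in the frame of tray_floor below 0.016 m and angle between stone_mid's own x axis and vertical between 1.45 and 1.69 rad and linear speed of stone below 0.02 m/s and contact force between the fingers and stone below 0.1 N), for 0.2 s.
2. the jaw's front edge is pulled out to the yellow stripe and held there by the fingers (x of jaw_edge in the frame of marker between -0.005 and 0.005 m and contact force between the fingers and jaw above 3 N), for 0.5 s.
At the end, for the whole second after the job is handed in: the sliding jaw's front edge is within 5 mm of the middle of the yellow stripe, still, and held there by the fingers (more than 3 N on the jaw); the stone lies flat and at rest inside the tray (all of step 2 and velocity of joint jaw between -0.01 and 0.01 m/s and contact force between stone and jaw below 0.1 N and x of stone_mid in the frame of tray_floor between -0.07 and 0.07 m and y of stone_mid in the frame of tray_floor between -0.055 and 0.055 m and z of stone_mid in the frame of tray_floor below 0.016 m and angle between stone_mid's own x axis and vertical between 1.45 and 1.69 rad and linear speed of stone below 0.02 m/s); the arm keeps its last pose, push and grip.
It fails at once if the stone is dropped: it moves faster than 0.5 m/s out of the fingers (a fall of more than about 13 mm) (linear speed of stone above 0.5 m/s and contact force between the fingers and stone below 0.05 N).
It fails at once if the brittle stone is squeezed too hard (finger forces on it add up to more than 110 N) (contact force between the fingers and stone above 110 N).
It fails at once if the stone is pressed or knocked hard on the tray (more than 40 N) (contact force between stone and tray above 40 N).
It fails at once if a knife or the bottle is moved by more than 20 mm (distance of any of knife_a, knife_b, bottle from where it was at the start of the episode above 0.02 m).
It also fails if it takes over 58 s, if anything falls off the work surface, if the arm or the gripper's body presses on something with over 40 N, if the wrist force passes 120 N, or if a joint passes its speed limit or range.

### The arm

A 6-joint arm with a two-finger parallel gripper is mounted at the origin on the work surface. World frame = base frame: x ahead of the robot, y to its left, z up, the work surface at z = 0. Lengths are in m, angles in rad, forces in N, time in s.
With the tool pointing down it reaches from about 0.375 to 0.9 m from the base axis. Payload 3.1 kg.
Tool frame: the origin (TCP) lies at the centre of the arm's flange, where the gripper is bolted on; the fingertips stand 173 mm ahead of it and the grasp point (between the pads) lies 155 mm ahead of it; z points along the fingers, y is the line along which they close (so a half turn about z gives the same grasp; the last joint's range is limited). The gripper opens to 85 mm and grips with 20 to 120 N. Pads are 22 mm wide; open, the fingers measure 114 mm over their backs; the gripper's body (76 mm by 85 mm) begins 54 mm behind the grasp point. The pads swing forward as they close: fully open they stand 13 mm farther back than shut.
Start: joints at [0.956, 0.527, 1.433, -0, 1.181, -0.178], TCP at [0.264, 0.566, 0.405] pointing down, gripper open.
Joint ranges: [-3.08, 3.08], [-0.75, 2.2], [0.22, 2.44], [-1.43, 4.57], [0, 2.65], [-2.85, 2.85]. Speed limits (rad/s): [2.79, 2.79, 3.14, 3.14, 3.14, 3.14].

### API

Orientations are given as a unit quaternion [x, y, z, w].
In Python, from station import * gives the robot as it stands.
- The arm moves only by the shell command python3 -m jog 'ROWS' [OPENING] [FORCE]. ROWS is a JSON object of lists of equal length, an entry for each row: "linear": the shift along the world's x, y, z in mm, a list of three; "turn": the turn about the world's z in units of 5 degrees (1.0 is 5 degrees). A call has 1 to 12 rows; each row shifts and turns the commanded pose from where the row before left it; what a row does not reach is not made up. A row lasts 1/8 s, in which the tool goes at most 62.5 mm and 10.7 degrees, less where a joint would pass 70% of its speed; a pose out of reach is approached as far as the arm can. A call is refused whole if a number of a shift passes 62.5 or a number of a turn 1, either way. A call with a gripper value outside its range is refused whole. OPENING is the opening, from 0 (shut) to 1 (fully open), set as the call begins (- or left out, the last holds). The fingers move at their own pace and stop on an object; FORCE is the grip in N (left out, the last holds). Time passes only in rows, so rows that do not move let the fingers close. It gives the time, the measured TCP pose, the force, the opening and the grip force at its end, in the units of the state.
- sense(): the state, without advancing time (a new reading comes with each control period).
- snapshot(name): name is "side" or "top"; returns the picture (384x512x3 uint8, red, green, blue); there is no depth.
- get_calibration(name): a dict with "fx", "fy", "cx", "cy" (pixels), "world_to_cam" (4x4, takes a point from world to camera coordinates). Camera axes: x right, y down, z forward; pixel columns grow to the right and rows downward; lengths in m; the calibration is good to about 2 mm. A picture is of the moment at which its call begins. get_calibration takes no time and is no camera call.
- sign_off(): hands the job in; it is judged then, once.
The state is a dict: "t": time; "q": joint angles; "qd": joint speeds; "tau": joint torques, N m; "tcp_pos": TCP position; "tool_rot": TCP orientation; "force": force on the tool from outside, world axes, zero at the start; "ft_torque": the same for the moment, N m; "finger_gap": opening from 0.0 (shut) to 1.0 (fully open); "gripper_force": force on a finger pad.
Only numpy, scipy, OpenCV 4.12 (cv2) and the standard library are available. Lean on these libraries where they do the work, as an engineer would, in place of code of your own. Each camera call takes 0.05 s, during which the arm holds its last target. There are 200 camera calls.

## Working session

There is one attempt and no reset: what is moved stays moved. The work goes in short steps, Python scripts to look and compute and a shell command to move; the robot and the scene stay as the last step left them, time stands still between calls to the robot, and variables do not carry over. Pictures are saved under pics/ and viewed, at most 10 in all, crops included, and the job is handed in when it is done.

```bash
mkdir -p pics; ls; python3 - <<'E'
from station import *
import cv2,json
for n in("top","side"):
    cv2.imwrite(f"pics/{n}0.png",cv2.cvtColor(snapshot(n),cv2.COLOR_RGB2BGR))
    c=get_calibration(n);print(n,c)
print(sense())
E
```

```text
pics
top {'fx': 362.9356193845454, 'fy': 362.9356193845454, 'cx': 254.18453846878884, 'cy': 186.07621899212097, 'world_to_cam': array([[-0.07537152, -0.99715348, -0.00201901,  0.04067413],
       [-0.97611934,  0.07419502, -0.2041718 ,  0.54240226],
       [ 0.20374043, -0.01341794, -0.97893299,  1.03121303],
       [ 0.        ,  0.        ,  0.        ,  1.        ]])}
side {'fx': 480.30497139306516, 'fy': 480.30497139306516, 'cx': 260.3894466439834, 'cy': 183.19260171062442, 'world_to_cam': array([[ 0.85986168, -0.50998697, -0.02347729, -0.47765612],
       [-0.29461059, -0.45811988, -0.83864818,  0.20773428],
       [ 0.41694423,  0.72803809, -0.54416729,  1.08864996],
       [ 0.        ,  0.        ,  0.        ,  1.        ]])}
{'t': 0.1, 'q': array([ 9.55525821e-01,  5.28356709e-01,  1.43376549e+00,  1.50590636e-05,
        1.18142619e+00, -1.78497172e-01]), 'qd': array([-0.00085089, -0.00141449, -0.00302037,  0.00077785,  0.00028838,
       -0.00028856]), 'tau': array([-8.42360969e-04, -4.43307388e+01, -1.78585446e+01, -2.60459483e-04,
        3.90433590e-03,  2.62556978e-05]), 'tcp_pos': array([0.26417404, 0.56608187, 0.40384405]), 'tool_rot': array([ 2.16657586e-01,  9.76247169e-01, -8.99165201e-04, -3.84412478e-04]), 'force': array([ 0.03135118, -0.69114746, -0.4450081 ]), 'ft_torque': array([0.03473063, 0.05176016, 0.03493937]), 'gripper_force': 0.0, 'finger_gap': 0.9957508082425647}
```

View pics/top0.png

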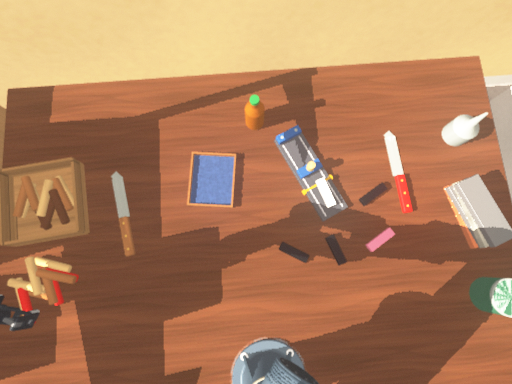

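View pics/side0.png

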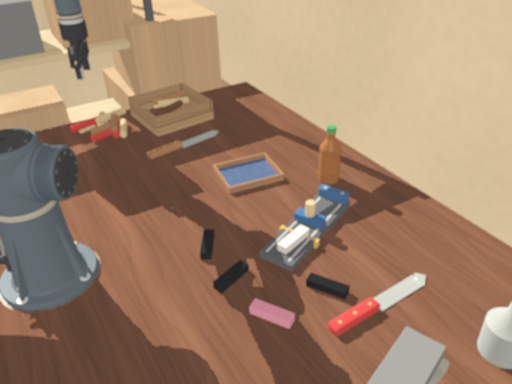

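The top view shows the holder running from (289,135), the fixed jaw, to about (330,212). The sliding jaw and knob are near (311,168), the yellow clips near (304,191) and (331,178), and the tray at (212,180). Stone-shaped candidates are black (375,194), black (294,252), black (336,249), pink (380,240) and white (326,190). Only the white one lies in the holder, so it is the one meant. I'll confirm it in a crop and measure.

```bash
cat > h.py <<'E'
import numpy as np,cv2
from station import *
def pix(n,P):
    c=get_calibration(n);p=c["world_to_cam"]@np.append(P,1);return np.array([c["fx"]*p[0]/p[2]+c["cx"],c["fy"]*p[1]/p[2]+c["cy"]])
def ray(n,uv,z):
    c=get_calibration(n);M=c["world_to_cam"];R=M[:3,:3];o=-R.T@M[:3,3]
    d=R.T@np.array([(uv[0]-c["cx"])/c["fx"],(uv[1]-c["cy"])/c["fy"],1]);return o+d*(z-o[2])/d[2]
def blobs(n,img,lo,hi,box,amin=8):
    h=cv2.cvtColor(img,cv2.COLOR_RGB2HSV);m=cv2.inRange(h,lo,hi);k=np.zeros_like(m);x0,y0,x1,y1=box;k[y0:y1,x0:x1]=m[y0:y1,x0:x1]
    return [(cv2.minAreaRect(c),c) for c in cv2.findContours(k,cv2.RETR_EXTERNAL,cv2.CHAIN_APPROX_NONE)[0] if cv2.contourArea(c)>=amin]
E
python3 - <<'E'
from h import *
a=cv2.imread("pics/top0.png");b=cv2.imread("pics/side0.png")
A=cv2.resize(a[110:230,260:360],None,fx=4,fy=4,interpolation=cv2.INTER_CUBIC)
B=cv2.resize(b[175:275,255:355],None,fx=4,fy=4,interpolation=cv2.INTER_CUBIC)
B=cv2.copyMakeBorder(B,0,80,0,0,cv2.BORDER_CONSTANT)
cv2.imwrite("pics/crop1.png",np.hstack([A,B]))
np.set_printoptions(precision=4,suppress=True)
for n,img,bx,tb in(("top",a,(265,115,355,225),(180,145,245,215)),("side",b,(255,180,355,270),(205,145,290,195))):
    img=img[...,::-1].copy()
    for nm,lo,hi,z,bb in(("white",(0,0,190),(180,60,255),.038,bx),("yellow",(20,150,130),(34,255,255),.018,bx),("blue",(100,130,60),(125,255,255),.042,bx),("felt",(100,100,60),(125,255,255),.005,tb)):
        for r,c in blobs(n,img,lo,hi,bb):
            print(n,nm,np.round(r[0],1),np.round(r[1],1),round(r[2]),ray(n,r[0],z)[:2],[ray(n,p,z)[:2].round(4).tolist() for p in cv2.boxPoints(r)] if nm in("white","felt") else "")
E
```

```text
top white [317.5 202. ] [30.   2.5] 58 [ 0.4842 -0.1875] [[0.5232, -0.1643], [0.5268, -0.1712], [0.4459, -0.2104], [0.4423, -0.2035]]
top white [305.7 182.7] [10.8  2.6] 59 [ 0.5463 -0.1582] [[0.5596, -0.1477], [0.5632, -0.1549], [0.5331, -0.1687], [0.5295, -0.1616]]
top white [324.3 188.6] [37.3 12.6] 65 [ 0.5237 -0.2125] [[0.5711, -0.176], [0.5852, -0.2129], [0.477, -0.2484], [0.4634, -0.2122]]
top white [310.8 158.4] [17.2  6.5] 86 [ 0.6217 -0.1818] [[0.6495, -0.1729], [0.6494, -0.1932], [0.5942, -0.1907], [0.5943, -0.1706]]
top white [289.9 156.7] [28.3  2.6] 59 [ 0.6319 -0.1181] [[0.6709, -0.0956], [0.6746, -0.1029], [0.5934, -0.1403], [0.5897, -0.1332]]
top yellow [305.2 191.6] [4.3 6.5] 79 [ 0.5226 -0.157 ] 
top blue [302.4 171.6] [8.3 8.3] 51 [ 0.5808 -0.1511] 
top blue [279.8 138.8] [6.4 7.1] 45 [ 0.6912 -0.0915] 
side white [313.5 233. ] [2.1 7.8] 45 [ 0.5631 -0.2345] [[0.5518, -0.2361], [0.5748, -0.2263], [0.5745, -0.2328], [0.5515, -0.2425]]
side white [291.5 236.2] [17.8 35.9] 50 [ 0.5127 -0.2165] [[0.4654, -0.2065], [0.5689, -0.1683], [0.5612, -0.2268], [0.4619, -0.2602]]
side white [292.4 225. ] [2.7 9.2] 49 [ 0.5381 -0.1826] [[0.5249, -0.1833], [0.5523, -0.1728], [0.5513, -0.1818], [0.5241, -0.1922]]
side white [316.5 199.5] [2.8 7.1] 45 [ 0.6506 -0.1269] [[0.639, -0.1276], [0.6634, -0.1161], [0.6623, -0.1263], [0.6381, -0.1376]]
```

View pics/crop1.png

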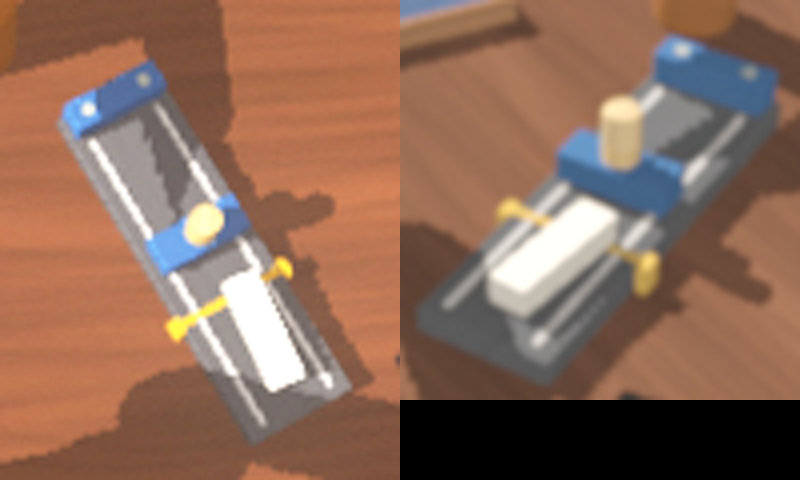

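The crop confirms the white stone in the holder, in front of the sliding jaw. In the top crop, its top face runs from about (236,280) to (290,382). The stripe runs between the clips at (178,328) and (285,268), the knob top is at about (207,218), and the jaw's lower front edge goes from (165,272) to (250,235).

```bash
python3 - <<'E'
from h import *
np.set_printoptions(precision=4,suppress=True)
T=lambda u,v,z:ray("top",(u/4+260-.4,v/4+110-.4),z)[:2]
S=lambda u,v,z:ray("side",((u-400)/4+255-.4,v/4+175-.4),z)[:2]
print("plate near T",T(255,437,.018),T(350,384,.018),"S",S(420,312,.018),S(548,372,.018))
print("clips T",T(178,328,.02),T(285,268,.02),"S",S(508,210,.02),S(648,272,.02))
print("stone top T",T(222,282,.038),T(250,270,.038),T(305,373,.038),T(275,388,.038))
print("stone top S",S(583,197,.038),S(617,213,.038),S(522,303,.038),S(490,283,.038))
print("knob top T",T(207,215,.08),"S",S(621,104,.08))
print("jaw front lower S",S(557,178,.02),S(668,213,.02)," T",T(165,273,.02),T(250,238,.02))
print("fixed jaw far top T",T(62,102,.042),T(152,60,.042),"S",S(670,38,.042),S(778,72,.042))
a=cv2.imread("pics/top0.png")[...,::-1].copy();b=cv2.imread("pics/side0.png")[...,::-1].copy()
for n,i,bx in(("top",a,(180,145,245,215)),("side",b,(205,145,290,195))):
    m=(i[...,2].astype(int)>i[...,0]+15).astype(np.uint8);k=np.zeros_like(m);k[bx[1]:bx[3],bx[0]:bx[2]]=m[bx[1]:bx[3],bx[0]:bx[2]]
    c=max(cv2.findContours(k,0,1)[0],key=cv2.contourArea);q=cv2.approxPolyDP(c,5,True)[:,0]
    print(n,q.tolist(),[ray(n,p,.005)[:2].round(3).tolist() for p in q],cv2.minAreaRect(c))
E
```

```text
plate near T [ 0.4343 -0.2032] [ 0.4693 -0.2805] S [ 0.4314 -0.2065] [ 0.466  -0.2873]
clips T [ 0.5224 -0.1532] [ 0.5634 -0.2411] S [ 0.5241 -0.1562] [ 0.5618 -0.2496]
stone top T [ 0.5522 -0.1877] [ 0.5599 -0.2101] [ 0.4775 -0.2424] [ 0.4678 -0.2185]
stone top S [ 0.5569 -0.1891] [ 0.5652 -0.2127] [ 0.4727 -0.2505] [ 0.4667 -0.2264]
knob top T [ 0.5947 -0.1744] S [ 0.5972 -0.1697]
jaw front lower S [ 0.5677 -0.1455] [ 0.6052 -0.2111]  T [ 0.5665 -0.1477] [ 0.5894 -0.2167]
fixed jaw far top T [ 0.7042 -0.0781] [ 0.7335 -0.1517] S [ 0.7029 -0.0809] [ 0.7378 -0.1519]
top [[195, 156], [191, 201], [229, 203], [233, 158]] [[0.667, 0.18], [0.522, 0.199], [0.507, 0.081], [0.651, 0.059]] ((212.0, 179.5), (47.0, 42.0), 90.0)
side [[276, 173], [263, 159], [220, 169], [230, 184]] [[0.66, 0.086], [0.67, 0.178], [0.53, 0.197], [0.517, 0.107]] ((247.9117889404297, 171.14706420898438), (18.19017219543457, 53.600372314453125), 75.96376037597656)
```

Measured points, all consistent with the given sizes and travel (plate 296 mm, stone 89 mm):

| Item | Position (m) | Axis |
|---|---|---|
| Holder | – | x about 25° |
| Stone | (0.515, -0.216) | 21° |
| Marker | (0.543, -0.199) | – |
| Knob | (0.596, -0.172), so a pull of about 44 mm | – |
| Tray | (0.589, 0.131) | x about -8° |

I'll move above the stone.

```bash
python3 -m jog '{"linear":[[19,-55,0],[19,-55,0],[19,-55,0],[19,-55,0],[19,-55,0],[19,-55,0],[19,-55,0],[19,-55,0],[19,-55,0],[19,-55,0],[19,-55,0],[19,-55,0]],"turn":[0.77,0.77,0.77,0.77,0.77,0.77,0.77,0.77,0.77,0.77,0.77,0.77]}' 0.65 25
python3 -m jog '{"linear":[[12,-60,-30],[11,-61,-30],[0,0,-40],[0,0,-20],[0,0,0],[0,0,0]],"turn":[0,0,0,0,0,0]}'
```

```text
t: 1.6
tcp_pos: [0.4926, -0.0956, 0.4045]
tool_rot: [-0.185, 0.983, 0.0, -0.0]
force: [0.8, 0.4, 1.3]
finger_gap: 0.644
gripper_force: 0.0
t: 2.35
tcp_pos: [0.5137, -0.2041, 0.2906]
tool_rot: [-0.184, 0.983, -0.0, 0.0]
force: [-1.0, -0.1, 0.4]
finger_gap: 0.645
gripper_force: 0.0
```

```bash
python3 -m jog '{"linear":[[1,-12,-20],[0,0,-40],[0,0,0],[0,0,0]],"turn":[0,0,0,0]}'
python3 - <<'E'
from h import *
a=snapshot("top");b=snapshot("side")
A=cv2.resize(a[110:230,260:360],None,fx=4,fy=4,interpolation=cv2.INTER_CUBIC)
B=cv2.resize(b[155:275,255:355],None,fx=4,fy=4,interpolation=cv2.INTER_CUBIC)
cv2.imwrite("pics/crop2.png",np.hstack([A,B])[...,::-1])
E
```

```text
t: 2.85
tcp_pos: [0.5149, -0.2161, 0.2315]
tool_rot: [-0.184, 0.983, -0.001, 0.001]
force: [-0.1, -0.4, -0.7]
finger_gap: 0.65
gripper_force: 0.0
```

View pics/crop2.png

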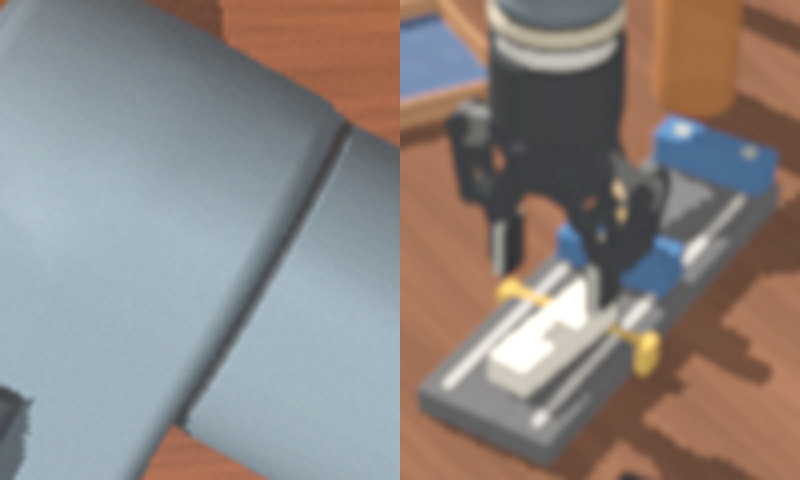

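The side crop shows the fingertips at about (507,265) and (605,305), above and on either side of the white stone. I'll check their midpoint against the measured stone.

```bash
python3 - <<'E'
from h import *
p=pix("side",[.515,-.216,.062]);print((p[0]-255)*4+400,(p[1]-155)*4)
print(ray("side",(556/4-100+255,285/4+155),.062))
y=np.array([np.cos(np.radians(111)),np.sin(np.radians(111))])
for s in(.028,-.028):
    p=pix("side",[*(np.array([.515,-.216])+s*y),.062]);print((p[0]-255)*4+400,(p[1]-155)*4)
E
```

```text
549.1476766760354 290.60799543048086
[ 0.52127686 -0.2137776   0.062     ]
510.0402578466535 272.89358053584635
589.3131794737269 308.8016886556484
```

The midpoint matches to within a few mm. I'll lower and close lightly.

```bash
python3 -m jog '{"linear":[[0,0,-15],[0,0,-12],[0,0,-8],[0,0,0],[0,0,0]],"turn":[0,0,0,0,0]}'
python3 -m jog '{"linear":[[0,0,0],[0,0,0],[0,0,0],[0,0,0],[0,0,0],[0,0,0],[0,0,0],[0,0,0]],"turn":[0,0,0,0,0,0,0,0]}' 0 25
```

```text
t: 3.58
tcp_pos: [0.5144, -0.2162, 0.1949]
tool_rot: [-0.184, 0.983, 0.0, -0.0]
force: [0.3, -0.3, -0.3]
finger_gap: 0.65
gripper_force: 0.0
t: 4.58
tcp_pos: [0.5146, -0.2163, 0.1955]
tool_rot: [-0.184, 0.983, -0.0, 0.0]
force: [-0.5, -0.5, 5.4]
finger_gap: 0.299
gripper_force: 25.2
```

The gap of 25.4 mm matches the stone's 26 mm width. I'll lift slowly.

```bash
python3 -m jog '{"linear":[[0,0,3],[0,0,5],[0,0,8],[0,0,15],[0,0,25],[0,0,25],[0,0,20],[0,0,0],[0,0,0]],"turn":[0,0,0,0,0,0,0,0,0]}' 0 32
python3 - <<'E'
from h import *
b=snapshot("side")
cv2.imwrite("pics/crop3.png",cv2.resize(b[115:275,235:355],None,fx=3,fy=3,interpolation=cv2.INTER_CUBIC)[...,::-1])
E
```

```text
t: 5.7
tcp_pos: [0.514, -0.2159, 0.2959]
tool_rot: [-0.184, 0.983, 0.0, -0.0]
force: [0.2, -0.1, -1.4]
finger_gap: 0.298
gripper_force: 31.5
```

View pics/crop3.png

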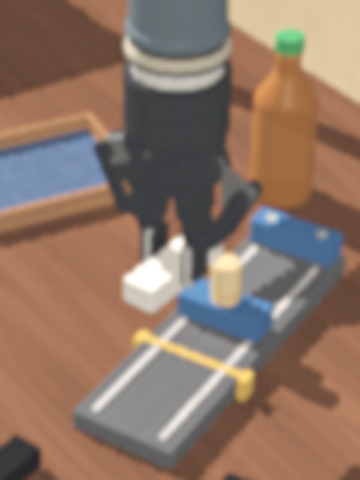

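The side crop shows the stone held level and clear of the plate, with the whole stripe and knob visible. I'll carry it to the tray.

```bash
python3 -m jog '{"linear":[[4,17,0],[8,35,0],[8,35,0],[8,35,0],[8,35,0],[8,35,0],[8,35,0],[8,35,0],[8,35,0],[5,35,0],[2,15,0],[0,0,0]],"turn":[-0.5,-0.55,-0.55,-0.55,-0.55,-0.55,-0.55,-0.5,-0.5,-0.5,-0.5,0]}'
python3 - <<'E'
from h import *
np.set_printoptions(precision=4,suppress=True)
b=snapshot("side")
cv2.imwrite("pics/crop4.png",cv2.resize(b[80:210,190:310],None,fx=4,fy=4,interpolation=cv2.INTER_CUBIC)[...,::-1])
# clear view of stripe: yellow, and knob/jaw
for r,c in blobs("side",b,(18,110,110),(36,255,255),(255,180,355,270)): print("yellow",r, ray("side",r[0],.019)[:2])
a=snapshot("top")
for r,c in blobs("top",a,(18,110,110),(36,255,255),(265,115,355,225)): print("yellowT",r, ray("top",r[0],.019)[:2])
A=cv2.resize(a[110:230,260:360],None,fx=5,fy=5,interpolation=cv2.INTER_CUBIC);cv2.imwrite("pics/crop5.png",A[...,::-1])
E
```

```text
t: 7.25
tcp_pos: [0.5889, 0.132, 0.2947]
tool_rot: [0.067, 0.998, -0.0, -0.001]
force: [-0.5, 0.1, -1.7]
finger_gap: 0.296
gripper_force: 31.5
yellow ((315.5, 243.0), (10.0, 7.0), 90.0) [ 0.5595 -0.2485]
yellow ((298.0000305175781, 233.0), (18.9409236907959, 1.4855626821517944), 21.801406860351562) [ 0.5459 -0.1957]
yellow ((282.1538391113281, 226.76922607421875), (3.9223227500915527, 7.0601806640625), 78.69007110595703) [ 0.5267 -0.1548]
yellowT ((316.81134033203125, 184.16038513183594), (4.953558921813965, 34.48065185546875), 60.945396423339844) [ 0.543  -0.1951]
```

View pics/crop4.png

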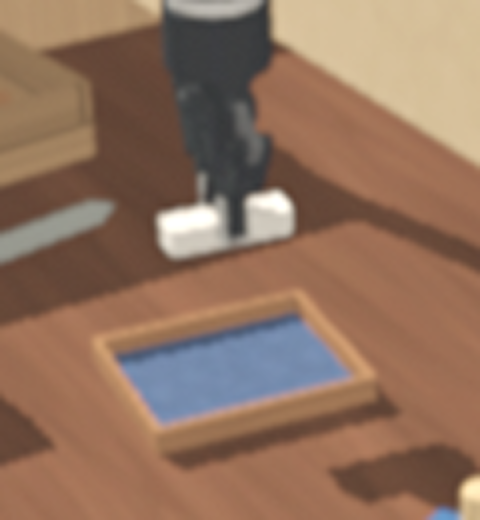

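View pics/crop5.png

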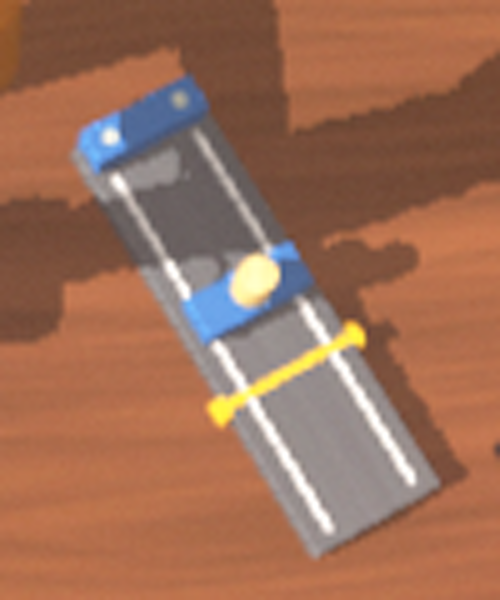

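The side crop shows the stone above the tray, whose rim corners are near (95,338), (303,292), (378,377) and (158,440). The top crop shows the bare stripe and jaw, with the knob top at (258,275) and the stripe middle near (288,373). I'll compute the tray centre and the pull.

```bash
python3 - <<'E'
from h import *
np.set_printoptions(precision=4,suppress=True)
C=np.array([ray("side",(u/4+189.6,v/4+79.6),.02)[:2] for u,v in((95,338),(303,292),(378,377),(158,440))])
print(C,C.mean(0),[np.linalg.norm(C[i]-C[i-1]) for i in range(4)])
T=lambda u,v,z:ray("top",(u/5+259.6,v/5+109.6),z)[:2]
m=(T(218,412,.02)+T(355,337,.02))/2
print("marker",m,"knobtop T",T(258,271,.08),"jaw top corners T",T(183,300,.042),T(290,243,.042),T(315,281,.042),T(207,330,.042),"lower edge",T(210,343,.02),T(314,288,.02))
E
```

```text
[[0.5161 0.2104]
 [0.6839 0.1853]
 [0.6646 0.0485]
 [0.4921 0.0617]] [0.5892 0.1265] [np.float64(0.1506071869868759), np.float64(0.1696650789968758), np.float64(0.13815540523803935), np.float64(0.17305260287175478)]
marker [ 0.5418 -0.1953] knobtop T [ 0.5934 -0.1738] jaw top corners T [ 0.5885 -0.1329] [ 0.6196 -0.2022] [ 0.5943 -0.2148] [ 0.5686 -0.1456] lower edge [ 0.5652 -0.1499] [ 0.5954 -0.2184]
```

```bash
python3 -m jog '{"linear":[[0,0,-25],[0,0,-25],[0,0,-25],[0,0,-12],[0,0,-8],[0,0,-5],[0,0,0],[0,0,0]],"turn":[0,0,0,0,0,0,0,0]}'
```

```text
t: 8.35
tcp_pos: [0.5896, 0.131, 0.1966]
tool_rot: [0.068, 0.998, 0.0, 0.001]
force: [0.1, -0.2, -1.6]
finger_gap: 0.298
gripper_force: 31.5
```

```bash
python3 -m jog '{"linear":[[0,-2,-3],[0,0,-3],[0,0,-2],[0,0,-2],[0,0,-1],[0,0,-1],[0,0,0],[0,0,0]],"turn":[0,0,0,0,0,0,0,0]}'
```

```text
t: 9.35
tcp_pos: [0.5894, 0.1289, 0.184]
tool_rot: [0.068, 0.998, -0.0, 0.0]
force: [0.2, -0.2, -1.2]
finger_gap: 0.297
gripper_force: 31.5
```

```bash
python3 -m jog '{"linear":[[0,0,-1],[0,0,0],[0,0,0]],"turn":[0,0,0]}'; python3 -m jog '{"linear":[[0,0,-0.5],[0,0,0],[0,0,0]],"turn":[0,0,0]}'
```

```text
t: 9.72
tcp_pos: [0.5893, 0.1289, 0.183]
tool_rot: [0.068, 0.998, -0.0, -0.0]
force: [-0.7, 0.6, -0.6]
finger_gap: 0.298
gripper_force: 31.5
t: 10.1
tcp_pos: [0.5894, 0.1289, 0.1826]
tool_rot: [0.068, 0.998, 0.0, 0.0]
force: [0.6, 0.7, 0.4]
finger_gap: 0.296
gripper_force: 31.6
```

The load is off the wrist, so the stone has touched down. I'll release, wait and rise.

```bash
python3 -m jog '{"linear":[[0,0,0],[0,0,0],[0,0,0],[0,0,0],[0,0,0],[0,0,0]],"turn":[0,0,0,0,0,0]}' 0.55 25
python3 -m jog '{"linear":[[0,0,10],[0,0,30],[0,0,40],[0,0,40],[0,0,0],[0,0,0]],"turn":[0,0,0,0,0,0]}'
python3 - <<'E'
from h import *
b=snapshot("side")
cv2.imwrite("pics/crop6.png",cv2.resize(b[80:210,190:310],None,fx=4,fy=4,interpolation=cv2.INTER_CUBIC)[...,::-1])
E
```

```text
t: 10.85
tcp_pos: [0.5893, 0.1289, 0.1825]
tool_rot: [0.068, 0.998, -0.0, -0.0]
force: [-0.3, 0.2, -0.2]
finger_gap: 0.55
gripper_force: 0.0
t: 11.6
tcp_pos: [0.5889, 0.1289, 0.3027]
tool_rot: [0.068, 0.998, -0.0, -0.0]
force: [-0.1, 0.0, -0.6]
finger_gap: 0.552
gripper_force: 0.0
```

View pics/crop6.png

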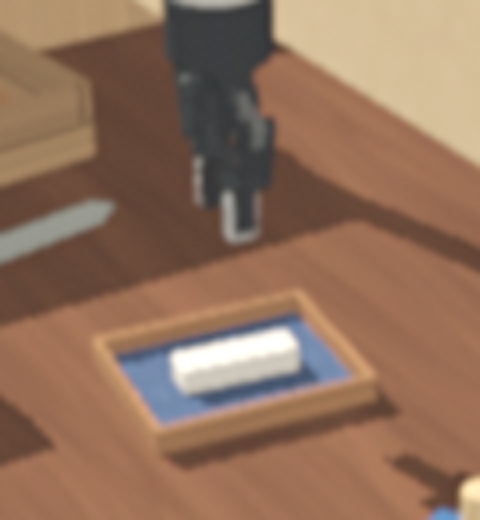

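The stone lies flat in the tray, centred at about (236,360) in the crop. Next is the knob at (0.594, -0.1735), yaw +33°.

```bash
python3 -m jog '{"linear":[[1,-15,0],[1,-32,0],[1,-32,0],[1,-32,0],[1,-32,0],[0,-32,0],[0,-32,0],[0,-32,0],[0,-32,0],[0,-20,0],[0,-11,0],[0,0,0]],"turn":[0.6,0.6,0.6,0.6,0.6,0.6,0.6,0.6,0.6,0.6,0.6,0]}'
python3 -m jog '{"linear":[[0,0,-20],[0,0,-20],[0,0,-10],[0,0,0],[0,0,0]],"turn":[0,0,0,0,0]}'
python3 - <<'E'
from h import *
b=snapshot("side")
cv2.imwrite("pics/crop7.png",cv2.resize(b[140:270,250:360],None,fx=4,fy=4,interpolation=cv2.INTER_CUBIC)[...,::-1])
for P in([.594,-.1735,.08],):
    p=pix("side",P);print((p-[250,140])*4)
E
```

```text
t: 13.15
tcp_pos: [0.5939, -0.1738, 0.3009]
tool_rot: [-0.217, 0.976, 0.001, -0.001]
force: [0.6, -0.4, -0.5]
finger_gap: 0.553
gripper_force: 0.0
t: 13.78
tcp_pos: [0.5946, -0.173, 0.2529]
tool_rot: [-0.218, 0.976, -0.0, 0.0]
force: [0.3, -0.6, 0.6]
finger_gap: 0.549
gripper_force: 0.0
[238.71904352 247.09734769]
```

View pics/crop7.png

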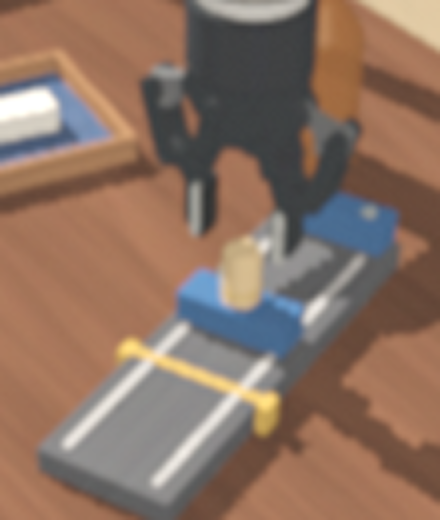

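The fingertips at (198,232) and (287,252) straddle the knob top at (240,244) evenly. I'll lower and grip.

```bash
python3 -m jog '{"linear":[[0,0,-15],[0,0,-10],[0,0,-8],[0,0,0],[0,0,0]],"turn":[0,0,0,0,0]}'
python3 -m jog '{"linear":[[0,0,0],[0,0,0],[0,0,0],[0,0,0],[0,0,0],[0,0,0],[0,0,0],[0,0,0]],"turn":[0,0,0,0,0,0,0,0]}' 0 90
```

```text
t: 14.45
tcp_pos: [0.5945, -0.1732, 0.2195]
tool_rot: [-0.218, 0.976, -0.0, 0.0]
force: [-0.1, -0.6, 0.6]
finger_gap: 0.552
gripper_force: 0.0
t: 15.45
tcp_pos: [0.5948, -0.1737, 0.2203]
tool_rot: [-0.218, 0.976, -0.001, 0.001]
force: [-1.1, -4.0, 4.7]
finger_gap: 0.256
gripper_force: 87.9
```

```bash
python3 -m jog '{"linear":[[-3.6,-1.7,0],[-3.6,-1.7,0],[-3.6,-1.7,0],[-3.6,-1.7,0],[-3.6,-1.7,0],[-3.6,-1.7,0],[-3.6,-1.7,0],[-3.6,-1.7,0],[-3.6,-1.7,0],[-3.6,-1.7,0],[0,0,0],[0,0,0]],"turn":[0,0,0,0,0,0,0,0,0,0,0,0]}'
python3 - <<'E'
from h import *
np.set_printoptions(precision=4,suppress=True)
b=snapshot("side")
cv2.imwrite("pics/crop8.png",cv2.resize(b[180:270,255:345],None,fx=6,fy=6,interpolation=cv2.INTER_CUBIC)[...,::-1])
E
```

```text
t: 16.95
tcp_pos: [0.5608, -0.1895, 0.2203]
tool_rot: [-0.217, 0.976, -0.001, 0.004]
force: [8.3, 2.9, 2.7]
finger_gap: 0.254
gripper_force: 88.0
```

View pics/crop8.png

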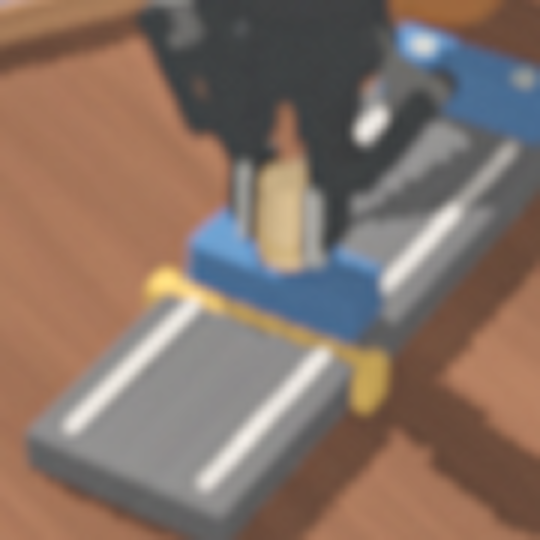

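The jaw's lower front edge, from (190,282) to (365,340), now borders the stripe, which is still partly visible in front of it. I'll measure with profiles along the holder's x axis.

```bash
cat > prof.py <<'E'
from h import *
ax=np.array([np.cos(np.radians(25)),np.sin(np.radians(25))]);ay=np.array([-ax[1],ax[0]])
m=np.array([.543,-.198])
for n in("side","top"):
    im=snapshot(n).astype(np.float32);xs=np.arange(-15,16,1.)
    ys=np.array([-34,-30,-12,-8,-4,0,4,8,12,30,34]);acc=[]
    for y in ys:
        P=np.array([pix(n,[*(m+ax*x/1e3+ay*y/1e3),.018]) for x in xs],np.float32)
        acc.append(cv2.remap(im,P[None,:,0],P[None,:,1],cv2.INTER_LINEAR)[0])
    a=np.median(acc,0)
    print(n);print("\n".join(f"{x:.0f} {c.round()}" for x,c in zip(xs,a)))
E
python3 prof.py
```

```text
side
-15 [144. 142. 141.]
-14 [144. 142. 141.]
-13 [144. 142. 142.]
-12 [144. 142. 142.]
-11 [144. 143. 142.]
-10 [144. 143. 142.]
-9 [143. 142. 142.]
-8 [143. 142. 142.]
-7 [142. 141. 141.]
-6 [142. 140. 141.]
-5 [143. 140. 139.]
-4 [145. 140. 137.]
-3 [147. 140. 134.]
-2 [151. 140. 131.]
-1 [156. 141. 125.]
0 [161. 144. 119.]
1 [167. 146. 112.]
2 [173. 147. 106.]
3 [176. 149. 101.]
4 [178. 149.  96.]
5 [177. 149.  96.]
6 [176. 146.  98.]
7 [169. 142. 101.]
8 [161. 138. 107.]
9 [152. 133. 114.]
10 [140. 127. 120.]
11 [128. 121. 127.]
12 [116. 116. 132.]
13 [103. 112. 135.]
14 [ 92. 109. 139.]
15 [ 84. 107. 141.]
top
-15 [165. 183. 193.]
-14 [165. 183. 193.]
-13 [165. 183. 193.]
-12 [165. 183. 193.]
-11 [165. 183. 193.]
-10 [164. 183. 193.]
-9 [164. 183. 193.]
-8 [165. 183. 193.]
-7 [165. 183. 193.]
-6 [165. 183. 193.]
-5 [165. 184. 194.]
-4 [165. 184. 194.]
-3 [165. 184. 194.]
-2 [165. 184. 194.]
-1 [165. 184. 194.]
0 [165. 184. 194.]
1 [165. 183. 194.]
2 [165. 183. 194.]
3 [165. 183. 194.]
4 [165. 183. 194.]
5 [165. 184. 194.]
6 [166. 184. 194.]
7 [166. 184. 194.]
8 [166. 184. 194.]
9 [166. 184. 194.]
10 [166. 184. 194.]
11 [166. 184. 194.]
12 [165. 184. 194.]
13 [165. 184. 194.]
14 [166. 184. 194.]
15 [166. 184. 194.]
```

```bash
python3 - <<'E'
from h import *
ax=np.array([np.cos(np.radians(25)),np.sin(np.radians(25))]);ay=np.array([-ax[1],ax[0]]);m=np.array([.543,-.198])
xs=np.arange(-15,75,.5);ys=[-34,-30,-10,-6,-2,2,6,10,30,34]
def prof(f,off,s):
    im=cv2.imread(f)[...,::-1].astype(np.float32);r=[]
    for y in ys:
        P=np.array([(pix("side",[*(m+ax*x/1e3+ay*y/1e3),.018])-off)*s+(s-1)/2 for x in xs],np.float32)
        r.append(cv2.remap(im,P[None,:,0],P[None,:,1],cv2.INTER_LINEAR)[0])
    return np.median(r,0)
for f,o,s in(("pics/crop7.png",[250,140],4),("pics/crop8.png",[255,180],6)):
    a=prof(f,np.array(o),s);yel=np.minimum(a[:,0],a[:,1])-a[:,2];blu=a[:,2]-a[:,0]
    w=np.clip(yel-5,0,None)*(xs<20);i=np.argmax(blu>10)
    print(f,"yellow centroid",(w*xs).sum()/w.sum(),"sum",w.sum(),"max",yel.max(),"blue cross20/0:",xs[np.argmax(blu>20)],xs[np.argmax(blu>0)])
    print([int(v) for v in blu[::4]])
E
```

```text
pics/crop7.png yellow centroid 5.165864261568965 sum 1606.397 max 82.20361 blue cross20/0: 44.5 -8.5
[-2, -2, -2, 0, 0, -4, -23, -55, -88, -109, -116, -110, -90, -61, -31, -9, 0, 0, 0, -1, -1, -1, -1, -1, -1, -2, -3, -2, 0, 10, 27, 43, 56, 65, 69, 71, 70, 70, 70, 70, 71, 72, 71, 67, 61]Traceback (most recent call last):
  File "<stdin>", line 11, in <module>
  File "<stdin>", line 7, in prof
  File "h.py", line 4, in pix
    c=get_calibration(n);p=c["world_to_cam"]@np.append(P,1);return np.array([c["fx"]*p[0]/p[2]+c["cx"],c["fy"]*p[1]/p[2]+c["cy"]])
ValueError: time passes only in moves, steps and waits
```

```bash
cat > fit.py <<'E'
import numpy as np,cv2
from scipy.special import erf
from scipy.optimize import least_squares
from station import *
c=get_calibration("side");M=c["world_to_cam"]
ax=np.array([np.cos(np.radians(25)),np.sin(np.radians(25))]);ay=np.array([-ax[1],ax[0]]);m=np.array([.543,-.198])
xs=np.arange(-15,68,.5);ys=[-34,-30,-10,-6,-2,2,6,10,30,34]
def prof(im,off,s):
    r=[]
    for y in ys:
        W=np.array([[*(m+ax*x/1e3+ay*y/1e3),.018,1] for x in xs]);p=(M@W.T)[:3]
        u=(c["fx"]*p[0]/p[2]+c["cx"]-off[0])*s+(s-1)/2;v=(c["fy"]*p[1]/p[2]+c["cy"]-off[1])*s+(s-1)/2
        r.append(cv2.remap(im.astype(np.float32),u[None].astype(np.float32),v[None].astype(np.float32),1)[0])
    a=np.median(r,0);return a[:,0]-a[:,2]
S=lambda x,sg:.5*(1+erf(x/sg/2**.5))
# rest: stripe (centre s) and jaw boundary e
a=prof(cv2.imread("pics/crop7.png")[...,::-1],(250,140),4)
f=lambda p,x:p[4]+p[2]*(S(x-p[0]+3,p[1])-S(x-p[0]-3,p[1]))-p[3]*S(x-p[5],p[1])
k=xs<62;r=least_squares(lambda p:f(p,xs[k])-a[k],[5,4,200,70,0,46]);p=r.x
print("rest: stripe %.1f sig %.1f Y %.0f K %.0f edge(visible) %.1f -> true travel needed %.1f; rms %.1f"%(p[0],p[1],p[2],p[3],p[5],p[5]-2.5-p[0],np.sqrt(np.mean(r.fun**2))))
b=prof(snapshot("side"),(0,0),1);k=xs<22
g=lambda q,x:p[4]+q[1]*S(x-p[0]+3,p[1])-(q[1]+q[2])*S(x-q[0],p[1])
r=least_squares(lambda q:g(q,xs[k])-b[k],[8,150,70])
print("now: visible edge %.1f Y %.0f K %.0f rms %.1f -> edge rel marker %.1f"%(*r.x,np.sqrt(np.mean(r.fun**2)),r.x[0]-2.5-p[0]))
E
python3 fit.py
```

```text
rest: stripe 5.2 sig 4.2 Y 233 K 74 edge(visible) 46.3 -> true travel needed 38.6; rms 3.3
now: visible edge 9.4 Y 151 K 77 rms 2.2 -> edge rel marker 1.7
```

The rest-offset fit (38.6 mm needed, 37.5 mm moved) and the direct fit (+1.7 mm) agree. I'll pull about 1.6 mm more.

```bash
python3 -m jog '{"linear":[[-0.9,-0.4,0],[-0.6,-0.3,0],[0,0,0],[0,0,0],[0,0,0],[0,0,0],[0,0,0],[0,0,0]],"turn":[0,0,0,0,0,0,0,0]}'
python3 fit.py
python3 -m jog '{"linear":[[0,0,0],[0,0,0],[0,0,0],[0,0,0]],"turn":[0,0,0,0]}'
```

```text
t: 18.15
tcp_pos: [0.5594, -0.1901, 0.2203]
tool_rot: [-0.217, 0.976, -0.001, 0.004]
force: [8.8, 3.5, 2.4]
finger_gap: 0.255
gripper_force: 87.9
rest: stripe 5.2 sig 4.2 Y 233 K 74 edge(visible) 46.3 -> true travel needed 38.6; rms 3.3
now: visible edge 8.6 Y 164 K 76 rms 2.2 -> edge rel marker 0.9
t: 18.7
tcp_pos: [0.5594, -0.1901, 0.2203]
tool_rot: [-0.217, 0.976, -0.001, 0.004]
force: [8.9, 2.7, 3.0]
finger_gap: 0.26
gripper_force: 87.9
```

```bash
python3 -m jog '{"linear":[[-0.7,-0.3,0],[0,0,0],[0,0,0],[0,0,0],[0,0,0],[0,0,0],[0,0,0],[0,0,0]],"turn":[0,0,0,0,0,0,0,0]}'
python3 -c "
from station import *
print(sign_off())"
```

```text
t: 19.7
tcp_pos: [0.5588, -0.1904, 0.2203]
tool_rot: [-0.217, 0.976, -0.001, 0.004]
force: [8.2, 1.9, 3.2]
finger_gap: 0.256
gripper_force: 88.0
the job is handed in; nothing more can be done
None
```

I handed the job in at 19.7 s with the white stone lying flat in the tray and the gripper still holding the jaw at the yellow stripe, by my last measurement within about 2 mm of its middle; no verdict came back.

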